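Hold the toy clip open around the picture card

ROBOT

A 6-joint arm with a two-finger parallel gripper is mounted at the origin on the work surface. World frame = base frame: x ahead of the robot, y to its left, z up, the work surface at z = 0. Lengths are in m, angles in rad, forces in N, time in s.
With the tool pointing down it reaches from about 0.425 to 0.95 m from the base axis. Payload 14.7 kg.
Tool frame: the origin (TCP) lies between the finger pads, 19 mm behind the fingertips; this is the grasp point; z points along the fingers, y is the direction in which the jaws open and shut (so a half turn about z gives the same grasp; the last joint's range is limited). The gripper opens to 85 mm and grips with 20 to 120 N. Pads are 22 mm wide; open, the fingers measure 114 mm over their backs; the gripper's body (76 mm by 85 mm) begins 54 mm behind the grasp point. The pads swing forward as they close: fully open they stand 13 mm farther back than shut.
Start: joints at [-1.219, 0.48, 1.596, -0, 1.065, -0.047], TCP at [0.252, -0.599, 0.25] pointing down, gripper open.
Joint ranges: [-2.75, 2.75], [-0.82, 2.05], [0.23, 2.67], [-1.56, 4.7], [0.09, 2.69], [-2.92, 2.92]. Speed limits (rad/s): [1.89, 1.89, 2.39, 3.01, 3.01, 3.01].

INTERFACE

Orientations are given as a unit quaternion [x, y, z, w].
In Python, from cell import env, vision, ticket gives the robot as it stands. The module is installed in compiled form; this text tells all that it offers.
- The arm moves only by the tool apply_moves, never from a script. Its argument "series" is a list of rows, each a list of 5 numbers: the finger opening in cm, from 0 to 8.54, then the shift along the world's x, y, z in cm, then the turn about the world's z in rad. In form: [[gripper, dx, dy, dz, yaw], ...]. A call has 1 to 5 rows; each row is the pose to reach, as a shift and turn from the pose measured when the call began; what a row does not reach only later rows make up. A row lasts 1/12 s, in which the tool goes at most 41.7 mm and 7.16 degrees, less where a joint would pass 70% of its speed; a pose out of reach is approached as far as the arm can. A call with a gripper value outside its range is refused whole. The fingers move at their own pace and stop on an object; "squeeze" is the grip in N (left out, the last holds). Time passes only in rows, so rows that repeat a pose let the fingers close. It gives the time, the measured TCP pose, the force and the opening at its end, in the units of the state.
- env.get_obs(): the state, without advancing time (a new reading comes with each control period).
- vision.get_image(name): name is "side" or "top"; returns a dict with "color" (400x640x3 uint8, red, green, blue), "fovy" (degrees; the focal length in pixels is half the picture's height over the tangent of half this angle, whatever the lens; pixels are square), "cx", "cy" (the principal point, pixels), "R" (3x3) and "t" (3): a world point X has camera coordinates R X + t. Camera axes: x right, y down, z forward; pixel columns grow to the right and rows downward; lengths in m; the calibration is good to about 2 mm. A picture is of the moment at which its call begins. There is no depth.
- ticket.job_done(): hands the job in, once; it reports no verdict.
The state is a dict: "clock": time; "joint_positions": joint angles; "qd": joint speeds; "joint_torque": joint torques, N m; "eef_pos": TCP position; "ee_rot": TCP orientation; "ft_force": force on the tool from outside, world axes, zero at the start; "wrist_torque": the same for the moment, N m; "finger_gap": opening from 0.0 (shut) to 1.0 (fully open).
Only numpy, scipy, OpenCV 4.12 (cv2) and the standard library are available. Lean on these libraries where they do the work, as an engineer would, in place of code of your own. Each camera call takes 0.05 s, during which the arm holds its last target. There are 200 camera calls.

TASK

Squeeze the red spring clip open, take it off the little parking stand, and bring it, jaws down, over the top edge of the picture card in the toy vise, so that I can slip a second card in before it bites. Finish still holding the clip squeezed wide open, with one jaw on each side of the card about halfway along its top edge, the edge well inside the mouth and nothing touching the card. Do not knock the card on the way, and leave the other toys where they are.

Things in the scene. Friction and masses are not known exactly. Their poses are not given: they have to be found in the camera images.
- clip: Red spring clip, 90 mm tall, 28 mm deep, 80 g, loose; starts jaws down, upright, biting the stand's tongue. Origin: mid-plane, bottom of the noses; z up to the finger bars; x: the way the jaws open and the bars are squeezed; y along the steel hinge, 45 mm up. Squeezing the bars together spreads the jaws: 5 N a side starts it, 12 N holds it at its stop.
- clip_grip (a point): Point between the two finger bars on the mid-plane, 85 mm above the clip's origin: squeeze here from above along the clip's x. Bars: 12 mm rods, 28 mm long along y, outer faces 53 mm apart parked, 32 mm fully squeezed. The nose centres lie 80 mm below it; after the squeeze 85 to 88 mm below the TCP that was put here. Centre the fingers within 3 mm: off-centre, the clip tilts in the grip.
- nose_left (a point): Tip of the jaw on the clip's -x side: inner face of its round nose (10 mm thick rod, 24 mm long along the clip's y), 5 mm above the clip's origin.
- nose_right (a point): The same on the clip's +x side. The mouth between the noses is about 34 mm deep up to the hinge.
- clip_left (a joint): How far each jaw is spread (rad); both jaws move alike. 0 = biting the 6 mm tongue; each 0.1 rad adds 8 mm to the gap between the noses; the stop is at 0.28 (gap about 28 mm). Wide open means above 0.13 (gap about 16 mm).
- stand: Parking stand, fixed: beech block 70 x 70 x 12 mm with an upright dark wooden tongue in the middle, 6 mm thick along x, 26 mm wide along y, its top 40 mm above the table. Origin: centre of the underside. Its axes are the clip's axes at the start. The parked clip hangs on the tongue by its bite: its bottom is 12 mm above the block, its grip point 108 mm above the table.
- card: White stiff wooden picture card (house and sun), 100 mm wide along y, 6 mm thick along x, upright and clamped fast in the toy vise at the right-hand end of the toy workbench; its top edge is 183 mm above the table. The vise jaws' tops are 63 mm below the top edge. Origin: middle of its lower edge.
- card_edge (a point): Middle of the card's top edge; x is square to the card's faces, y along the edge, z up.
- bench: Toy workbench of beech, fixed, 200 mm (x) x 360 mm (y), top 70 mm high; origin: centre of its underside. The vise with card is at its -y end; a crank handle sticks out of the vise 130 mm to -x of the card, no higher than 155 mm above the table.
- hammer: Red plastic toy hammer lying on the bench, 170 mm long; leave alone. Origin under the tool.
- bolt_a: Yellow wooden bolt standing on its head on the bench, 58 mm tall, head 38 mm across; leave alone. Origin: underside centre.
- bolt_b: A second yellow bolt, the same.
- nut: Green wooden hex nut lying on the bench, 40 mm across, 18 mm tall; leave alone. Origin: underside centre.
- pegblock: Blue cylinder block, 56 mm across, with a peg on top, 61 mm tall, on the table; leave alone. Origin: underside centre.
- car: Wooden toy car on the table, 90 mm long, 52 mm tall; leave alone. Origin: underside centre.
Things that resemble listed ones, but are neither listed nor needed, are in the scene too. What is shaped like the clip but blue is not meant.

How it is judged:
On the way:
1. the clip is squeezed wide open and lifted clear of its parking tongue (value of joint clip_left above 0.13 rad and contact force between the fingers and clip above 3 N and z of clip in the frame of stand above 0.05 m), for 0.2 s.
At the end, for the whole second after the job is handed in: Fingers hold the clip (over 3 N), spread over 0.13 rad, still, upright and square to the card within 0.25 rad; nose tips on opposite sides, each over 4.5 mm from the card's mid-plane, 5 to 29 mm below its top edge, within 38 mm of its middle; nothing touches the card (under 0.5 N) (((x of nose_left in the frame of card_edge above 0.0045 m and x of nose_right in the frame of card_edge below -0.0045 m) or (x of nose_right in the frame of card_edge above 0.0045 m and x of nose_left in the frame of card_edge below -0.0045 m)) and z of nose_left in the frame of card_edge between -0.029 and -0.005 m and y of nose_left in the frame of card_edge between -0.038 and 0.038 m and z of nose_right in the frame of card_edge between -0.029 and -0.005 m and y of nose_right in the frame of card_edge between -0.038 and 0.038 m and value of joint clip_left above 0.13 rad and contact force between the fingers and clip above 3 N and contact force between card and anything else below 0.5 N and angle between clip's own z axis and vertical below 0.25 rad and angle between the x axis of clip and the x axis of card_edge, either way round below 0.25 rad and linear speed of clip below 0.02 m/s); the arm keeps its last pose, push and grip.
It fails at once if the card is knocked (over 8 N) (contact force between card and anything else above 8 N).
It fails at once if another toy is displaced by more than 25 mm (distance of any of hammer, bolt_a, bolt_b, nut, pegblock, car from where it was at the start of the episode above 0.025 m).
It also fails if it takes over 32 s, if anything falls off the work surface, if the arm or the gripper's body presses on something with over 40 N, if the wrist force passes 120 N, or if a joint passes its speed limit or range.

## Working session

There is one attempt and no reset: what is moved stays moved. The work goes in short steps, Python scripts to look and compute and a tool call to move; the robot and the scene stay as the last step left them, time stands still between calls to the robot, and variables do not carry over. Pictures are saved under pics/ and viewed, about 8 in all and at most 12, crops included, and the job is handed in when it is done.

Besides the shell and the picture viewer there is one more tool, called after ">>>" as name(argument=value, ...) on one line, values as JSON. apply_moves: Moves the arm, as the interface text tells. Its arguments: {"type":"object","properties":{"series":{"type":"array"},"squeeze":{"type":"number"}},"required":["series"]}

```bash
mkdir -p pics
cat > h.py <<'E'
import numpy as np, cv2
from cell import env, vision, ticket
def grab(name, fn=None):
    d=vision.get_image(name)
    if fn: cv2.imwrite('pics/'+fn, d['color'][:,:,::-1])
    d['f']=200/np.tan(np.radians(d['fovy'])/2); d['R']=np.array(d['R']); d['t']=np.array(d['t'])
    return d
def ray(d,u,v):
    r=d['R'].T@np.array([(u-d['cx'])/d['f'],(v-d['cy'])/d['f'],1.]); return -d['R'].T@d['t'], r
def plane(d,u,v,z):
    o,r=ray(d,u,v); return o+r*(z-o[2])/r[2]
def tri(d1,p1,d2,p2):
    o1,r1=ray(d1,*p1);o2,r2=ray(d2,*p2)
    s=np.linalg.lstsq(np.c_[r1,-r2],o2-o1,rcond=None)[0]
    a=o1+s[0]*r1;b=o2+s[1]*r2; return (a+b)/2,np.linalg.norm(a-b)
def proj(d,X):
    c=d['R']@np.array(X)+d['t']; return d['f']*c[0]/c[2]+d['cx'],d['f']*c[1]/c[2]+d['cy']
E
python3 - <<'E'
from h import *
import pickle
for n in('side','top'):
    d=grab(n,n+'0.png'); pickle.dump(d,open(n+'0.pkl','wb'))
    print(n,d['f'],d['cx'],d['cy'],-d['R'].T@d['t'],d['R'].round(3).tolist(), d.keys())
print(env.get_obs())
E
```

```text
side 460.37329629089743 330.0993496419059 199.6686352623332 [0.23023554 0.66265324 0.88195414] [[-0.876, -0.481, -0.012], [-0.322, 0.605, -0.728], [0.358, -0.634, -0.686]] dict_keys(['color', 'fovy', 'cx', 'cy', 'R', 't', 'f'])
top 400.4353808263935 320.7905069481538 197.534093922693 [ 0.5366686  -0.01845493  1.23201916] [[0.001, -1.0, -0.005], [-0.999, -0.001, -0.053], [0.053, 0.005, -0.999]] dict_keys(['color', 'fovy', 'cx', 'cy', 'R', 't', 'f'])
{'clock': 0.1, 'joint_positions': array([-1.21859241e+00,  4.80776981e-01,  1.59677851e+00,  1.86173483e-05,
        1.06510154e+00, -4.65811790e-02]), 'qd': array([-0.00023608, -0.00204442, -0.00055378, -0.00046791,  0.00239126,
        0.00044855]), 'joint_torque': array([ 1.64927219e-04, -9.52255297e+01, -4.31040716e+01, -3.94321648e-05,
        5.18787245e-03, -6.06618278e-05]), 'eef_pos': array([ 0.25231605, -0.59867074,  0.24944352]), 'ee_rot': array([ 9.80187835e-01,  1.98069497e-01, -7.29620089e-05, -5.27226199e-04]), 'ft_force': array([-0.34872416, -1.10535151,  0.22166596]), 'wrist_torque': array([-0.04637428,  0.01384468, -0.04051747]), 'finger_gap': 1.0018887300401562}
```

View pics/side0.png

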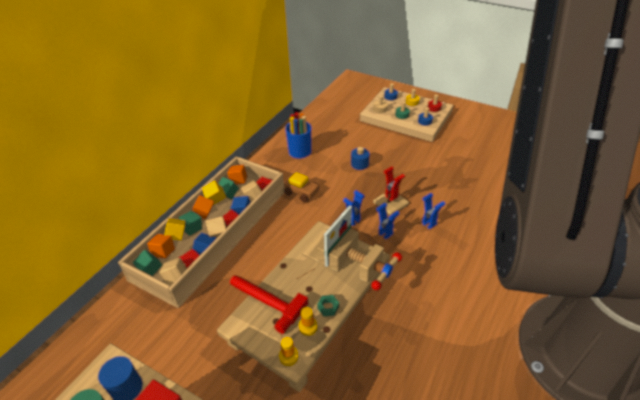

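View pics/top0.png

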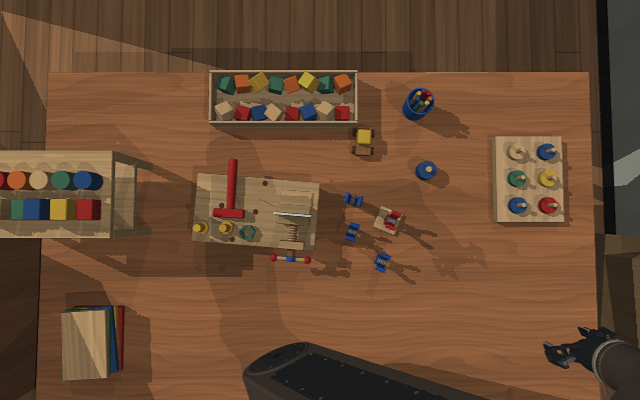

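The side view shows a red clip at (393,185) on a pale block, with three blue clips at (355,207), (387,220) and (430,210). The card is at (338,237). The top view shows the red clip at (390,222), the blue ones at (353,199), (352,231) and (383,262), and the card edge at about (293,214). The red one on the beech block fits the description, so I'll confirm it in an enlarged crop.

Run:
```python
import cv2,numpy as np
a=cv2.imread('pics/top0.png')[175:280,265:425]; b=cv2.imread('pics/side0.png')[160:280,310:450]
a=cv2.resize(a,None,fx=5,fy=5,interpolation=cv2.INTER_CUBIC)[:,:800]
cv2.imwrite('pics/c1.png',a)
cv2.imwrite('pics/c2.png',cv2.resize(b,None,fx=5,fy=5,interpolation=cv2.INTER_CUBIC))
```

```text
(no output)
```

View pics/c1.png

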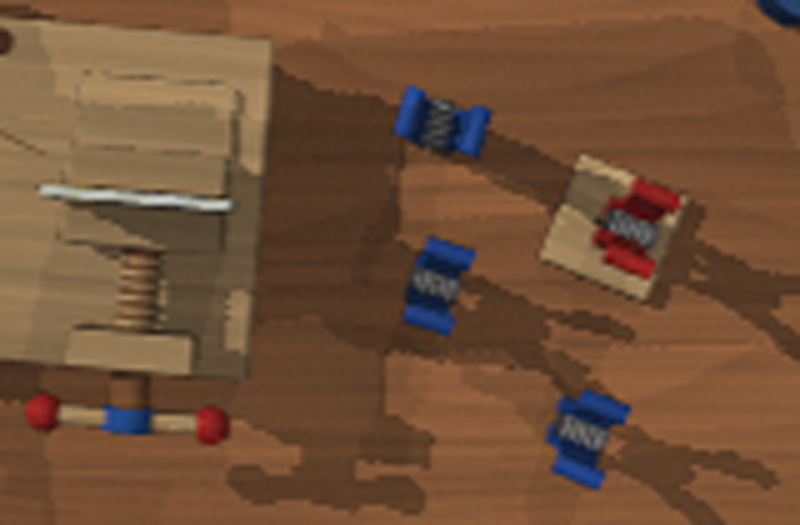

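View pics/c2.png

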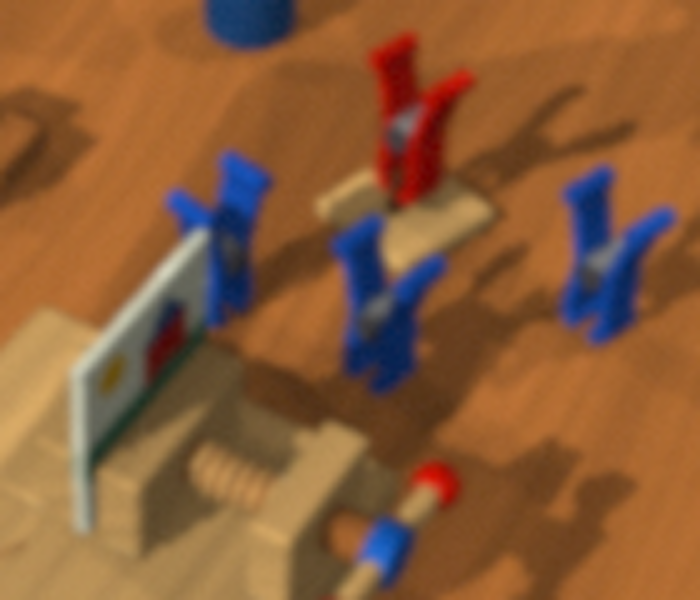

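The crops confirm it: the red clip is the only one standing on the beech block with the tongue. Its bars are at about (396,214) and (391,227) in the top view. The card's top edge runs from about (273,213) to (311,216). Next I'll measure these by mask.

Run:
```python
from h import *
import pickle
T=pickle.load(open('top0.pkl','rb'));S=pickle.load(open('side0.pkl','rb'))
c=lambda x,y:(265+(x+.5)/5-.5,175+(y+.5)/5-.5)
P=[plane(T,*c(*p),.012)[:2] for p in[(585,157),(543,257),(650,298),(690,192)]]
print('block',np.round(P,4).tolist(),np.mean(P,0)); 
for i in range(4): e=P[(i+1)%4]-P[i];print(np.linalg.norm(e),np.degrees(np.arctan2(e[1],e[0])))
hsv=cv2.cvtColor(T['color'],cv2.COLOR_RGB2HSV).astype(int)
m=(((hsv[...,0]<6)|(hsv[...,0]>174))&(hsv[...,1]>170)&(hsv[...,2]>80)).astype(np.uint8)
m[:205]=0;m[235:]=0;m[:,:375]=0;m[:,410:]=0
for r in range(207,234): print(r,''.join('.#'[k] for k in m[r,378:408]))
# bars (from the crop): long ends
B=[c(*p) for p in[(655,195),(630,262)]]
for b in B: print('bar',b,plane(T,*b,.111))
# card edge ends
w=((hsv[...,1]<60)&(hsv[...,2]>120)).astype(np.uint8)
for r in range(208,222): print(r,''.join('.#'[k] for k in w[r,268:316]))
s=cv2.cvtColor(S['color'],cv2.COLOR_RGB2HSV).astype(int)
cs=lambda x,y:(310+(x+.5)/5-.5,160+(y+.5)/5-.5)
# card corners top: near/far
for a,b in[((40,190),(80,370)),((231,206),(205,232))]:
    pt,g=tri(T,c(*a),S,cs(*b)); print('card',c(*a),pt,g,plane(T,*c(*a),.183))
for a,b in[((655,195),(395,45)),((630,262),(458,80))]:
    pt,g=tri(T,c(*a),S,cs(*b)); print('bars',pt,g)
for n,a,z in[('blue1',(441,122),.09),('blue2',(440,285),.09),('blue3',(590,440),.09)]: print(n,plane(T,*c(*a),z))
```

```text
block [[0.5752, -0.1975], [0.5144, -0.1716], [0.4896, -0.2363], [0.5539, -0.2612]] [ 0.53328309 -0.21663022]
0.06608633361120779 156.91316014210898
0.06929984410303615 -110.915408797875
0.06893516003784698 -21.140553224006208
0.06712922941281751 71.55692216784547
207 ..............................
208 ..............................
209 ..............................
210 ..............................
211 ..............###.............
212 ..............######..........
213 .............#########........
214 ............#..########.......
215 .........####....######.......
216 ..........##.......####.......
217 ..............................
218 ..............#...............
219 ..............................
220 ..............................
221 .......##.....................
222 ......####....................
223 ......#.##....................
224 ........######................
225 ........######................
226 ........########..............
227 ........##########............
228 ...........#######............
229 .............####.............
230 ................#..........
[... 751 characters left out ...]
.
218 ................................................
219 ................................................
220 ................................................
221 ................................................
card (272.6, 212.6) [0.55226574 0.11270608 0.18628863] 0.00022998714207189078 [0.5522113  0.11306698 0.183     ]
card (310.8, 215.8) [0.54466562 0.01328748 0.18322108] 0.0015944065401670485 [0.5439438  0.01295866 0.183     ]
bars [ 0.55133241 -0.22079909  0.11580246] 0.0012036565612263714
bars [ 0.51250812 -0.20696372  0.11773678] 0.0023625662779731267
blue1 [ 0.59261945 -0.10403461  0.09      ]
blue2 [ 0.49985693 -0.10317965  0.09      ]
blue3 [ 0.41251816 -0.18776536  0.09      ]
```

Measured: the grip point is at about (0.532, -0.2155) with clip x at -20.5°. The bars are 40 mm apart, where 41 is expected. The middle of the card edge is at about (0.548, 0.063), its length is 100 mm, and its x-axis is at -4.6°. The tool y-axis is now at -67.2°, so it needs +0.814 rad and a shift of (+28.0, +38.3) cm. I'll move above the clip.

>>> apply_moves(series=[[8.54, 2.2, 3, 0, 0.065], [8.54, 4.4, 6, 0, 0.13], [8.54, 6.6, 9, 0, 0.195], [8.54, 8.8, 12, 0, 0.26], [8.54, 11, 15, 0, 0.325]], squeeze=30)

```text
clock: 0.52
eef_pos: [0.3628, -0.447, 0.2492]
ee_rot: [0.935, 0.355, -0.0, -0.001]
ft_force: [0.7, -0.7, -0.2]
finger_gap: 1.001
```

>>> apply_moves(series=[[8.54, 2.2, 3, 0, 0.065], [8.54, 4.4, 6, 0, 0.13], [8.54, 6.6, 9, 0, 0.195], [8.54, 8.8, 12, 0, 0.26], [8.54, 11, 15, 0, 0.325]])

```text
clock: 0.93
eef_pos: [0.4735, -0.2953, 0.2491]
ee_rot: [0.864, 0.503, -0.0, -0.001]
ft_force: [0.7, -1.4, 1.0]
finger_gap: 1.002
```

```bash
cat > st.py <<'E'
from h import *
from scipy.spatial.transform import Rotation as R
def st():
    o=env.get_obs();M=R.from_quat(o['ee_rot']).as_matrix()
    print('t',round(o['clock'],2),'tcp',o['eef_pos'].round(4),'ty_yaw',round(np.degrees(np.arctan2(M[1,1],M[0,1])),2),'tz',M[:,2].round(3),'F',o['ft_force'].round(1),'gap',round(o['finger_gap'],3),'qd',abs(o['qd']).max().round(3),'q',o['joint_positions'].round(2)); return o
def go(x,y,yaw):
    o=env.get_obs();M=R.from_quat(o['ee_rot']).as_matrix()
    print('need cm',100*(x-o['eef_pos'][0]),100*(y-o['eef_pos'][1]),'yaw',np.radians(yaw)-np.arctan2(M[1,1],M[0,1]))
E
python3 -c "
from st import *
st();go(.532,-.2155,-20.5)"
```

```text
t 0.93 tcp [ 0.4735 -0.2953  0.2491] ty_yaw -29.57 tz [-0.002  0.001 -1.   ] F [ 0.7 -1.4  1. ] gap 1.002 qd 0.802 q [-0.61  0.35  1.81 -0.    0.98 -0.1 ]
need cm 5.85334739618869 7.982874659287156 yaw 0.1582840445484998
```

>>> apply_moves(series=[[8.54, 2.2, 3, 0, 0.06], [8.54, 4.2, 5.8, 0, 0.12], [8.54, 5.4, 7.4, 0, 0.158], [8.54, 5.85, 7.98, 0, 0.158], [8.54, 5.85, 7.98, 0, 0.158]])

```text
clock: 1.35
eef_pos: [0.5326, -0.2142, 0.2487]
ee_rot: [0.821, 0.57, -0.001, -0.001]
ft_force: [-0.0, 0.1, 0.7]
finger_gap: 1.001
```

Run:
```python
from st import *
st();go(.532,-.2155,-20.5)
d=grab('top','t2.png');s=grab('side','s2.png')
a=cv2.resize(d['color'][180:260,345:445,::-1],None,fx=4,fy=4,interpolation=cv2.INTER_CUBIC)
b=cv2.resize(s['color'][100:240,330:470,::-1],None,fx=3,fy=3,interpolation=cv2.INTER_CUBIC)
c=np.zeros((420,820,3),np.uint8);c[:320,:400]=a;c[:,400:820]=b;cv2.imwrite('pics/c3.png',c[:,:800])
```

```text
t 1.35 tcp [ 0.5326 -0.2142  0.2487] ty_yaw -20.44 tz [-0.002  0.001 -1.   ] F [-0.   0.1  0.7] gap 1.001 qd 0.048 q [-0.44  0.38  1.77  0.    0.99 -0.08]
need cm -0.057754662261155776 -0.13098265112941876 yaw -0.0009833486051086249
```

View pics/c3.png

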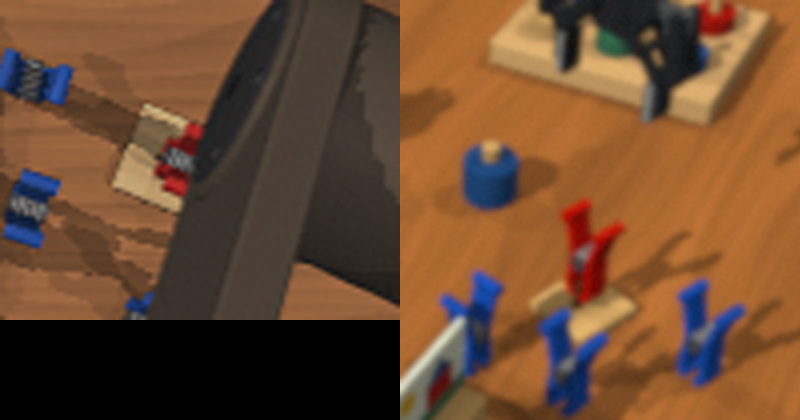

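The fingers are above the clip, at the top right of the side view. They straddle the clip along its x-axis. I'll descend to grip height with a small correction and look before closing.

>>> apply_moves(series=[[8.54, -0.05, -0.12, -3.5, 0], [8.54, -0.05, -0.12, -7, 0], [8.54, -0.05, -0.12, -10.5, 0], [8.54, -0.05, -0.12, -13, 0], [8.54, -0.05, -0.12, -14.05, 0]])

```text
clock: 1.87
eef_pos: [0.5283, -0.2179, 0.1051]
ee_rot: [0.823, 0.568, -0.002, -0.003]
ft_force: [-1.0, 0.2, -1.2]
finger_gap: 1.001
```

>>> apply_moves(series=[[8.54, 0, 0, -0.1, 0], [8.54, 0, 0, -0.1, 0]])

```text
clock: 2.03
eef_pos: [0.5274, -0.2187, 0.1039]
ee_rot: [0.823, 0.568, -0.002, -0.004]
ft_force: [-0.1, -1.0, -0.3]
finger_gap: 0.998
```

Run:
```python
from st import *
st();go(.532,-.2155,-20.5)
s=grab('side','s3.png')
c=cv2.resize(s['color'][130:230,340:460,::-1],None,fx=6,fy=6,interpolation=cv2.INTER_CUBIC)
cv2.imwrite('pics/c4.png',c)
```

```text
t 2.03 tcp [ 0.5274 -0.2187  0.1039] ty_yaw -20.81 tz [-0.008  0.003 -1.   ] F [-0.1 -1.  -0.3] gap 0.998 qd 0.032 q [-0.45  0.56  1.9  -0.    0.69 -0.08]
need cm 0.45732273782407296 0.32204918450246534 yaw 0.0054830894444258815
```

View pics/c4.png

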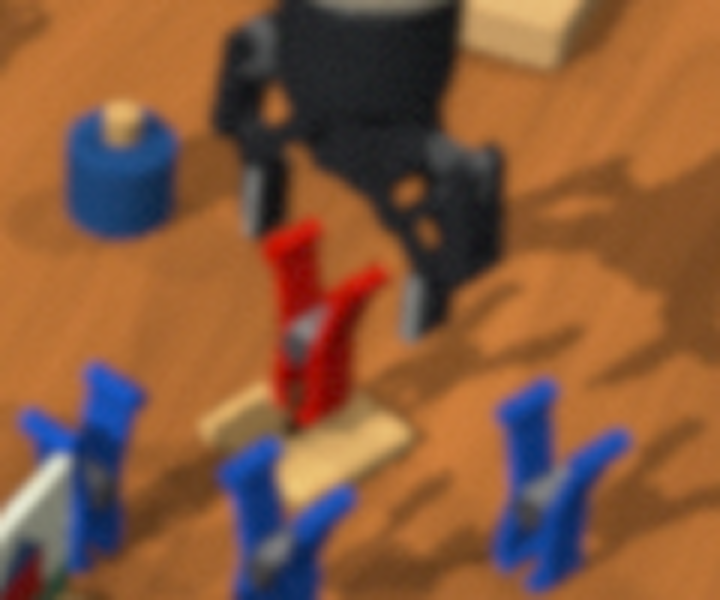

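The picture shows the fingers on both sides of the red bars, with the tips at about (255,225) and (415,330) in the crop. The TCP has drifted 5 mm in x and 3 mm in y during the descent, so I'll correct it before closing.

>>> apply_moves(series=[[8.54, 0.46, 0.32, 0.4, 0.005], [8.54, 0.46, 0.32, 0.4, 0.005], [8.54, 0.46, 0.32, 0.4, 0.005], [8.54, 0.46, 0.32, 0.4, 0.005]])

```text
clock: 2.42
eef_pos: [0.5334, -0.2157, 0.1099]
ee_rot: [0.822, 0.57, -0.002, -0.002]
ft_force: [0.0, -0.6, -0.6]
finger_gap: 0.999
```

Run:
```python
from st import *
st();go(.532,-.2155,-20.5)
s=grab('side','s4.png')
# expected bar centres (z .108) and finger-pad inner tips projected into 6x crop of side
d=np.array([np.cos(np.radians(-20.5)),np.sin(np.radians(-20.5)),0])
cc=lambda X:[round(float(v),1) for v in ((np.array(proj(s,X))-[340,130])*6)]
for k in(-.0205,.0205,-.0427,.0427): print(k,cc(np.array([.532,-.2155,.108 if abs(k)<.03 else .102])+k*d))
c=cv2.resize(s['color'][130:230,340:460,::-1],None,fx=6,fy=6,interpolation=cv2.INTER_CUBIC)
hsv=cv2.cvtColor(c,cv2.COLOR_BGR2HSV).astype(int)
m=((hsv[...,0]<6)|(hsv[...,0]>174))&(hsv[...,1]>170)&(hsv[...,2]>80)
ys,xs=np.nonzero(m);print('red top of right bar, left bar ends',xs.min(),xs.max(),ys.min(),ys.max(), 'y of xmax',ys[xs>xs.max()-6].mean())
```

```text
t 2.42 tcp [ 0.5334 -0.2157  0.1099] ty_yaw -20.48 tz [-0.005  0.002 -1.   ] F [ 0.  -0.6 -0.6] gap 0.999 qd 0.009 q [-0.44  0.56  1.89 -0.    0.7  -0.08]
need cm -0.1449394262950654 0.01881743434107297 yaw -0.0002745480065706185
-0.0205 [362.9, 288.9]
0.0205 [293.6, 243.1]
-0.0427 [400.0, 325.1]
0.0427 [256.4, 229.5]
red top of right bar, left bar ends 6 385 222 599 y of xmax 276.4835164835165
```

>>> apply_moves(series=[[5.5, -0.12, 0, -0.1, 0], [4.5, -0.12, 0, -0.1, 0], [1, -0.12, 0, -0.1, 0], [1, -0.12, 0, -0.1, 0], [1, -0.12, 0, -0.1, 0]], squeeze=40)

```text
clock: 2.88
eef_pos: [0.5319, -0.2155, 0.1085]
ee_rot: [0.822, 0.57, -0.002, -0.002]
ft_force: [-0.5, -0.1, -1.1]
finger_gap: 0.3
```

>>> apply_moves(series=[[1, 0, 0, 0, 0], [1, 0, 0, 0, 0], [1, 0, 0, 0, 0], [1, 0, 0, 0, 0]])

```text
clock: 3.22
eef_pos: [0.5319, -0.2156, 0.1084]
ee_rot: [0.822, 0.57, -0.002, -0.002]
ft_force: [0.1, 0.7, -0.8]
finger_gap: 0.292
```

Run:
```python
from st import *
o=st();print(o['finger_gap']*85)
s=grab('side','s5.png')
c=cv2.resize(s['color'][130:230,340:460,::-1],None,fx=6,fy=6,interpolation=cv2.INTER_CUBIC)
cv2.imwrite('pics/c5.png',c)
```

```text
t 3.22 tcp [ 0.5319 -0.2156  0.1084] ty_yaw -20.49 tz [-0.006  0.002 -1.   ] F [ 0.1  0.7 -0.8] gap 0.292 qd 0.002 q [-0.44  0.56  1.89 -0.    0.7  -0.08]
24.83258737063359
```

View pics/c5.png

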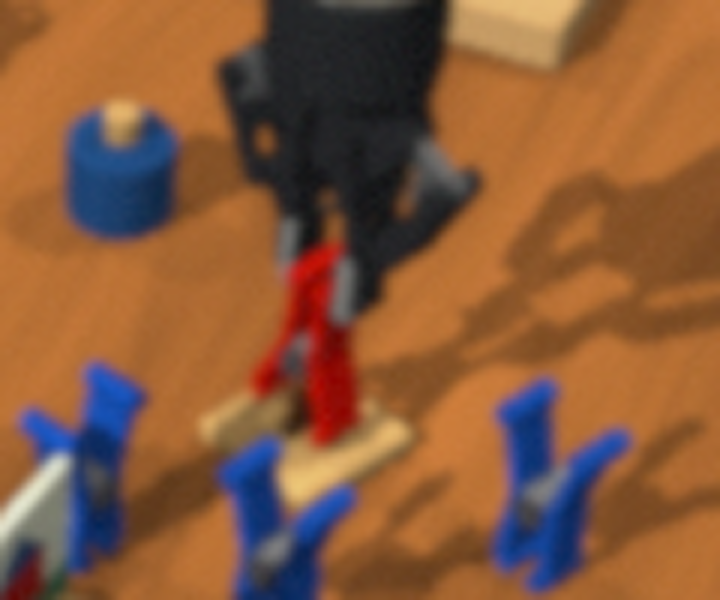

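The picture shows both bars between the pads at (320,260) and the jaws spread clear of the tongue, with noses at (265,385) and (335,440). Lifting.

>>> apply_moves(series=[[1, 0, 0, 1, 0], [1, 0, 0, 2.5, 0], [1, 0, 0, 4.5, 0], [1, 0, 0, 6.5, 0], [1, 0, 0, 9, 0]])

```text
clock: 3.68
eef_pos: [0.5314, -0.2153, 0.1994]
ee_rot: [0.822, 0.57, -0.002, -0.003]
ft_force: [-0.6, -0.4, -0.6]
finger_gap: 0.287
```

>>> apply_moves(series=[[1, 0, 0, 2.5, 0], [1, 0, 0, 5, 0], [1, 0, 0, 7.5, 0], [1, 0, 0, 10, 0], [1, 0, 0, 11.5, 0]])

```text
clock: 4.1
eef_pos: [0.5318, -0.2155, 0.318]
ee_rot: [0.822, 0.57, -0.001, -0.002]
ft_force: [0.8, -0.3, -0.8]
finger_gap: 0.293
```

>>> apply_moves(series=[[1, 0, 0, 0.5, 0], [1, 0, 0, 0.5, 0], [1, 0, 0, 0.5, 0]])

```text
clock: 4.35
eef_pos: [0.5316, -0.2154, 0.3229]
ee_rot: [0.822, 0.57, -0.001, -0.001]
ft_force: [0.0, -0.3, -1.1]
finger_gap: 0.294
```

Run:
```python
from st import *
o=st();go(.548,.063,-4.6)
s=grab('side','s6.png')
c=cv2.resize(s['color'][60:190,340:480,::-1],None,fx=4,fy=4,interpolation=cv2.INTER_CUBIC)
cv2.imwrite('pics/c6.png',c)
```

```text
t 4.35 tcp [ 0.5316 -0.2154  0.3229] ty_yaw -20.49 tz [-0.004  0.001 -1.   ] F [ 0.  -0.3 -1.1] gap 0.294 qd 0.02 q [-0.44  0.31  1.68 -0.    1.16 -0.08]
need cm 1.6438726582608143 27.839560321921077 yaw 0.27728915753612665
```

View pics/c6.png

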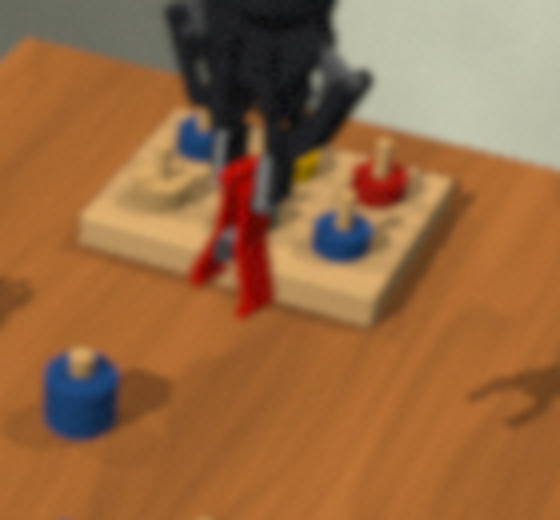

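The clip hangs upright and wide open in the grip, with noses at (205,275) and (252,305). I'll carry it over the card.

>>> apply_moves(series=[[1, 0.1, 1.5, 0, 0.015], [1, 0.3, 4.5, 0, 0.045], [1, 0.5, 7.5, 0, 0.075], [1, 0.6, 10.5, 0, 0.105], [1, 0.8, 13.5, 0, 0.135]])

```text
clock: 4.82
eef_pos: [0.5383, -0.0783, 0.3208]
ee_rot: [0.781, 0.625, -0.002, -0.003]
ft_force: [1.1, -0.6, 0.2]
finger_gap: 0.291
```

>>> apply_moves(series=[[1, 0.2, 3, 0, 0.03], [1, 0.4, 6, 0, 0.06], [1, 0.6, 9, 0, 0.09], [1, 0.7, 11.5, 0, 0.115], [1, 0.8, 13.5, 0, 0.14]])

```text
clock: 5.23
eef_pos: [0.5453, 0.0593, 0.3195]
ee_rot: [0.734, 0.679, -0.003, -0.004]
ft_force: [-0.1, 0.3, -0.4]
finger_gap: 0.29
```

>>> apply_moves(series=[[1, 0.05, 0.7, 0, 0], [1, 0.05, 0.7, 0, 0], [1, 0.05, 0.7, 0, 0]])

```text
clock: 5.48
eef_pos: [0.5452, 0.0666, 0.3186]
ee_rot: [0.734, 0.679, -0.004, -0.004]
ft_force: [-0.3, -0.0, -0.8]
finger_gap: 0.294
```

Run:
```python
from st import *
o=st();go(.548,.063,-4.6)
s=grab('side','s7.png')
x0,y0=270,60
c=cv2.resize(s['color'][y0:y0+190,x0:x0+190,::-1],None,fx=3,fy=3,interpolation=cv2.INTER_CUBIC)
cv2.imwrite('pics/c7.png',c)
p=o['eef_pos'];d=np.array([np.cos(np.radians(-4.6)),np.sin(np.radians(-4.6)),0]);e=np.array([-d[1],d[0],0])
f=lambda X:((np.array(proj(s,X))-[x0,y0])*3).round(0).tolist()
for k in(-1,1):
  for j in(-1,1): print('nose',k,j,f(p+[0,0,-.0865]+k*.019*d+j*.012*e))
for j in(-1,1): print('card',f(np.array([.548,.063,.183])+j*.05*e))
```

```text
t 5.48 tcp [0.5452 0.0666 0.3186] ty_yaw -4.43 tz [-0.012  0.001 -1.   ] F [-0.3 -0.  -0.8] gap 0.294 qd 0.025 q [0.07 0.28 1.73 0.   1.14 0.14]
need cm 0.2813361555520477 -0.36452546113783096 yaw -0.002919703220317399
nose -1 -1 [241.0, 435.0]
nose -1 1 [222.0, 456.0]
nose 1 -1 [194.0, 414.0]
nose 1 1 [175.0, 434.0]
card [244.0, 438.0]
card [167.0, 524.0]
```

View pics/c7.png

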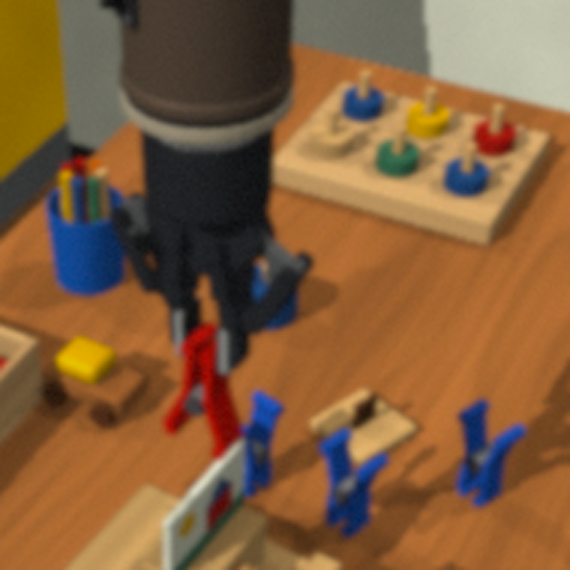

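The noses appear at about (178,420) and (225,442), a few pixels above where I predicted. The card corners match the prediction, at (165,520) and (243,443). I'll measure the nose ends by mask before lowering.

Run:
```python
from st import *
o=env.get_obs()
s=grab('side')
x0,y0=270,60
c=cv2.resize(s['color'][y0:y0+190,x0:x0+190],None,fx=6,fy=6,interpolation=cv2.INTER_CUBIC)
h=cv2.cvtColor(c,cv2.COLOR_RGB2HSV).astype(int)
m=(((h[...,0]<7)|(h[...,0]>173))&(h[...,1]>150)&(h[...,2]>60)).astype(np.uint8)
m[:600]=0;m[920:]=0;m[:,:300]=0;m[:,500:]=0
n,l,st_,ce=cv2.connectedComponentsWithStats(m);print(st_[1:].tolist())
k=1+np.argmax(st_[1:,4]);ys,xs=np.nonzero(l==k)
for r in range(640,ys.max()+1,12):
    q=xs[ys==r]; 
    if len(q): 
        br=np.nonzero(np.diff(q)>3)[0]; print(r,q[0],[(int(q[i]),int(q[i+1])) for i in br],q[-1])
L=xs<400
print('left nose bottom',ys[xs<385].max(),xs[(xs<385)&(ys==ys[xs<385].max())].mean(),'leftmost',xs.min(),ys[xs==xs.min()].mean())
print('right bottom',ys.max(),xs[ys==ys.max()].mean())
p=o['eef_pos'];d=np.array([np.cos(np.radians(-4.5)),np.sin(np.radians(-4.5)),0]);e=np.array([-d[1],d[0],0])
f=lambda X:(np.array(proj(s,X))-[x0,y0]+.5)*6-.5
# predicted rod-surface extremes: near end disc (j=+1), circle radius 5 mm in d-z plane
for dz in(-.0865,-.081):
  for k in(-1,1):
    C=np.array([f(p+[0,0,dz]+k*.019*d+j*.012*e+.005*(np.cos(a)*d+[0,0,np.sin(a)])) for j in(-1,1) for a in np.linspace(0,6.28,60)])
    print(dz,k,'bottom',C[C[:,1].argmax()].round(),'left',C[C[:,0].argmin()].round(),'right',C[C[:,0].argmax()].round())
print('px per m x,y,z',(f(p+d*.01)-f(p)).round(1),(f(p+e*.01)-f(p)).round(1),(f(p+[0,0,.01])-f(p)).round(1))
```

```text
[[330, 644, 153, 271, 17175]]
652 389 [] 433
664 376 [] 431
676 371 [] 430
688 365 [] 431
700 364 [] 431
712 367 [] 431
724 372 [] 431
736 370 [] 431
748 369 [] 436
760 368 [] 453
772 368 [(387, 406)] 453
784 364 [(378, 408)] 457
796 356 [(373, 406)] 460
808 349 [(369, 405)] 464
820 341 [(371, 406)] 469
832 334 [(378, 416)] 472
844 330 [(362, 419)] 482
856 332 [(353, 423)] 476
868 427 [] 478
880 430 [] 468
892 429 [] 455
904 426 [] 446
left nose bottom 863 339.5 leftmost 330 843.5
right bottom 914 431.5
-0.0865 -1 bottom [453. 924.] left [435. 906.] right [498. 875.]
-0.0865 1 bottom [358. 881.] left [340. 864.] right [403. 834.]
-0.081 -1 bottom [453. 912.] left [435. 894.] right [498. 863.]
-0.081 1 bottom [358. 869.] left [340. 852.] right [403. 823.]
px per m x,y,z [-26.5 -10.8] [-17.   17.2] [  0.1 -24.4]
```

The mask says the nose midpoint sits about 5 mm toward +x of the TCP, which is a tilt of roughly 0.07 rad, and about 83 mm below it. To centre the noses on the card I'll aim for TCP x ≈ 0.543 and y ≈ 0.063. First I'll go down to just above the edge.

>>> apply_moves(series=[[1, -0.2, -0.35, -0.5, 0], [1, -0.2, -0.35, -1.8, 0], [1, -0.2, -0.35, -3, 0], [1, -0.2, -0.35, -3.7, 0], [1, -0.2, -0.35, -3.7, 0]])

```text
clock: 6.0
eef_pos: [0.5426, 0.0612, 0.2804]
ee_rot: [0.735, 0.678, -0.005, -0.005]
ft_force: [-0.0, -0.5, -0.5]
finger_gap: 0.291
```

>>> apply_moves(series=[[1, 0, 0, 0, 0], [1, 0, 0, 0, 0]])

```text
clock: 6.17
eef_pos: [0.5426, 0.0608, 0.2806]
ee_rot: [0.735, 0.678, -0.005, -0.005]
ft_force: [0.7, 0.6, -0.1]
finger_gap: 0.288
```

Run:
```python
from st import *
o=st();go(.543,.063,-4.6)
s=grab('side','s8.png')
c=cv2.resize(s['color'][160:260,290:390,::-1],None,fx=6,fy=6,interpolation=cv2.INTER_CUBIC)
cv2.imwrite('pics/c8.png',c)
```

```text
t 6.17 tcp [0.5426 0.0608 0.2806] ty_yaw -4.62 tz [-0.013  0.    -1.   ] F [ 0.7  0.6 -0.1] gap 0.288 qd 0.007 q [0.06 0.31 1.79 0.   1.06 0.14]
need cm 0.03898846719750937 0.21604638909835452 yaw 0.0003340119828210558
```

View pics/c8.png

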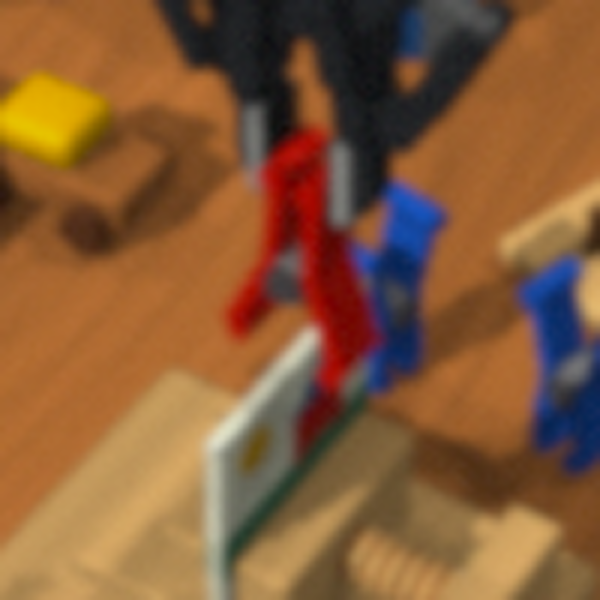

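The noses are now just above the edge: far nose near (240,320), near nose end near (340,380), card corner at (213,445) in the crop. My rough reading of the centring disagrees with the earlier one, so I'll measure both in this picture.

Run:
```python
from st import *
o=env.get_obs(); s=grab('side'); x0,y0=290,160
c=cv2.resize(s['color'][y0:y0+100,x0:x0+100],None,fx=6,fy=6,interpolation=cv2.INTER_CUBIC)
h=cv2.cvtColor(c,cv2.COLOR_RGB2HSV).astype(int)
m=(((h[...,0]<7)|(h[...,0]>173))&(h[...,1]>150)&(h[...,2]>60))
w=(h[...,1]<70)&(h[...,2]>110)
p=o['eef_pos'];d=np.array([np.cos(np.radians(-4.6)),np.sin(np.radians(-4.6)),0]);e=np.array([-d[1],d[0],0])
f=lambda X:(np.array(proj(s,X))-[x0,y0]+.5)*6-.5
v=c[:,:,::-1].copy()
def rod(base,k,col):
    for j in(-1,1):
        C=np.array([f(base+k*.019*d+j*.012*e+.005*(np.cos(a)*d+[0,0,np.sin(a)])) for a in np.linspace(0,6.28,30)])
        cv2.polylines(v,[C.astype(np.int32)],True,col,1)
for k in(-1,1): rod(p+[0,0,-.0845],k,(0,255,0)); rod(p+[0,0,-.0845]+.005*d,k,(255,255,0))
E0=np.array([.548,.063,.183])
Q=np.array([f(E0+a*.003*d+b*.05*e) for a,b in[(-1,-1),(-1,1),(1,1),(1,-1)]]);print('card pred',Q.round().tolist())
cv2.polylines(v,[Q.astype(np.int32)],True,(255,0,255),1)
cv2.imwrite('pics/c9.png',v)
for r in range(250,450,14):
    q=np.nonzero(m[r,:400])[0];z=np.nonzero(w[r,200:330])[0]+200
    g=lambda q:[(int(a[0]),int(a[-1])) for a in np.split(q,np.nonzero(np.diff(q)>3)[0]+1)] if len(q) else []
    print(r,'red',g(q),'white',g(z))
```

```text
card pred [[377.0, 283.0], [224.0, 455.0], [210.0, 448.0], [363.0, 276.0]]
250 red [(262, 281), (301, 343)] white []
264 red [(257, 271), (303, 346)] white [(292, 295)]
278 red [(248, 265), (299, 353)] white []
292 red [(238, 266), (300, 361)] white []
306 red [(230, 273), (308, 363)] white []
320 red [(227, 255), (310, 365)] white []
334 red [(235, 242), (321, 370)] white [(305, 310)]
348 red [(322, 364)] white [(292, 314)]
362 red [(321, 355)] white [(278, 314)]
376 red [(317, 344)] white [(264, 302)]
390 red [(321, 339)] white [(254, 296)]
404 red [(312, 341)] white [(242, 271)]
418 red [(303, 332)] white [(226, 259)]
432 red [(299, 318)] white [(214, 249)]
446 red [(301, 305)] white [(206, 241)]
```

View pics/c9.png

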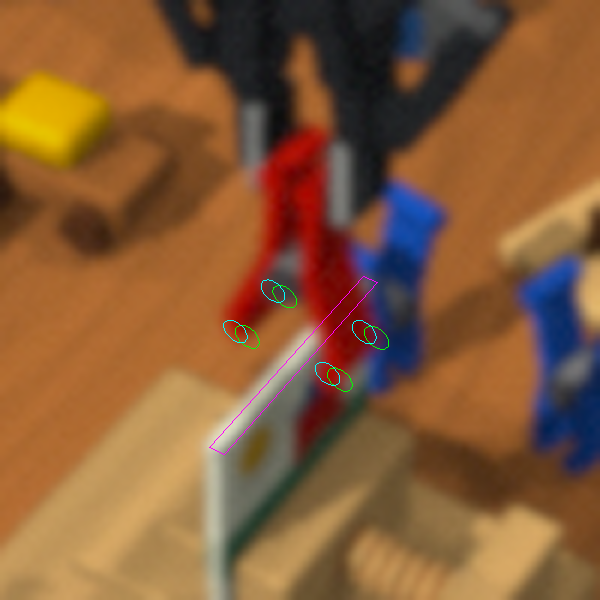

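The card outline matches my prediction to about 2 mm. The noses lie close to the cyan outlines, at TCP +4.5 mm in x and about 82.5 mm below it. The nose midpoint is therefore 1 to 3 mm short of the card's mid-plane in x, so I'll shift +2 mm and lower gently.

>>> apply_moves(series=[[1, 0.2, 0.2, 0, 0], [1, 0.2, 0.2, -0.5, 0], [1, 0.2, 0.2, -1, 0], [1, 0.2, 0.2, -1.5, 0], [1, 0.2, 0.2, -1.5, 0]])

```text
clock: 6.68
eef_pos: [0.5442, 0.0631, 0.2646]
ee_rot: [0.735, 0.678, -0.005, -0.005]
ft_force: [-0.9, -0.3, -2.1]
finger_gap: 0.287
```

```bash
python3 -c "
from st import *
st();go(.5446,.063,-4.6)"
```

```text
t 6.68 tcp [0.5442 0.0631 0.2646] ty_yaw -4.6 tz [-0.014  0.    -1.   ] F [-0.9 -0.3 -2.1] gap 0.287 qd 0.022 q [0.06 0.33 1.8  0.   1.02 0.14]
need cm 0.0415062101013941 -0.009978594195544921 yaw -6.732448775126354e-05
```

>>> apply_moves(series=[[1, 0.05, 0, -0.4, 0], [1, 0.05, 0, -0.8, 0], [1, 0.05, 0, -1.2, 0], [1, 0.05, 0, -1.5, 0], [1, 0.05, 0, -1.5, 0]])

```text
clock: 7.1
eef_pos: [0.5444, 0.0631, 0.2489]
ee_rot: [0.735, 0.678, -0.006, -0.005]
ft_force: [-0.5, -0.1, -2.0]
finger_gap: 0.297
```

>>> apply_moves(series=[[1, 0, 0, 0, 0], [1, 0, 0, 0, 0]])

```text
clock: 7.27
eef_pos: [0.5443, 0.0631, 0.2488]
ee_rot: [0.735, 0.678, -0.006, -0.005]
ft_force: [-0.5, -0.4, -0.8]
finger_gap: 0.29
```

Run:
```python
from st import *
o=st();go(.5446,.063,-4.6)
s=grab('side'); x0,y0=290,170
c=cv2.resize(s['color'][y0:y0+75,x0:x0+100],None,fx=8,fy=8,interpolation=cv2.INTER_CUBIC)
h=cv2.cvtColor(c,cv2.COLOR_RGB2HSV).astype(int)
m=(((h[...,0]<7)|(h[...,0]>173))&(h[...,1]>150)&(h[...,2]>60)); w=(h[...,1]<70)&(h[...,2]>110)
g=lambda q:[(int(a[0]),int(a[-1])) for a in np.split(q,np.nonzero(np.diff(q)>3)[0]+1)] if len(q) else []
for r in range(280,520,20): print(r,'red',g(np.nonzero(m[r,:560])[0]),'white',g(np.nonzero(w[r,200:460])[0]+200))
p=o['eef_pos'];d=np.array([np.cos(np.radians(-4.6)),np.sin(np.radians(-4.6)),0]);e=np.array([-d[1],d[0],0])
f=lambda X:(np.array(proj(s,X))-[x0,y0]+.5)*8-.5
v=c[:,:,::-1].copy()
for k in(-1,1):
  for j in(-1,1):
    C=np.array([f(p+[0,0,-.0825]+.0045*d+k*.019*d+j*.012*e+.005*(np.cos(a)*d+[0,0,np.sin(a)])) for a in np.linspace(0,6.28,30)])
    print(k,j,'bottom',C[C[:,1].argmax()].round(),'left',C[C[:,0].argmin()].round())
cv2.imwrite('pics/c10.png',v)
```

```text
t 7.27 tcp [0.5443 0.0631 0.2488] ty_yaw -4.6 tz [-0.015  0.    -1.   ] F [-0.5 -0.4 -0.8] gap 0.29 qd 0.003 q [0.06 0.35 1.82 0.   0.99 0.14]
need cm 0.02796442564789725 -0.005675108102194681 yaw -5.8396876216074145e-05
280 red [(348, 423)] white [(433, 445)]
300 red [(348, 422)] white [(439, 445)]
320 red [(346, 433)] white [(455, 459)]
340 red [(343, 369), (389, 453)] white []
360 red [(338, 358), (394, 459)] white [(377, 384)]
380 red [(324, 346), (390, 465)] white []
400 red [(310, 346), (390, 470)] white []
420 red [(298, 339), (399, 477)] white [(352, 382), (387, 388)]
440 red [(299, 324), (408, 482)] white [(335, 379), (392, 396)]
460 red [(409, 488)] white [(323, 362)]
480 red [(402, 473)] white [(301, 346)]
500 red [(397, 458)] white [(285, 330)]
-1 -1 bottom [485. 461.] left [461. 439.]
-1 1 bottom [438. 516.] left [413. 494.]
1 -1 bottom [366. 406.] left [342. 384.]
1 1 bottom [318. 460.] left [293. 438.]
```

View pics/c10.png

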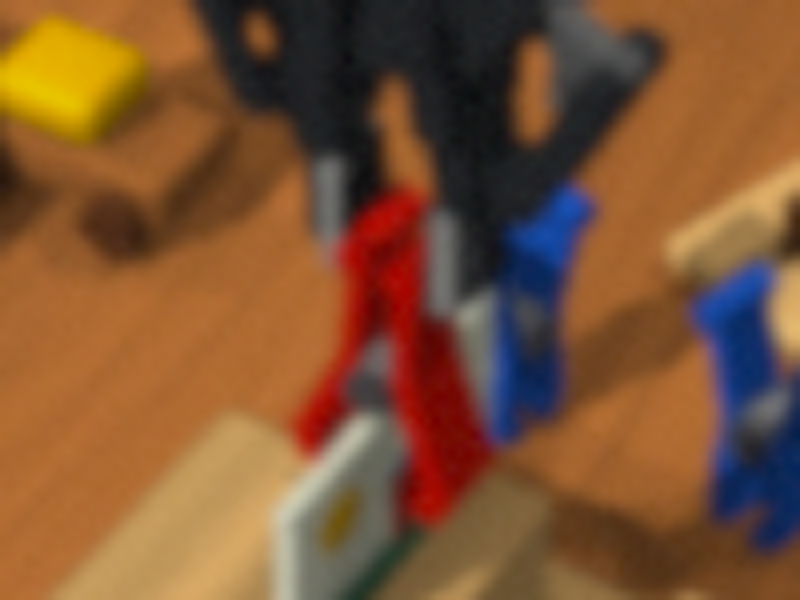

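The last picture shows the card edge inside the mouth. The far nose is at (305,430), beyond the card, and the near nose is at (435,510), in front of it. The force reading is only the clip's weight. Handing in.

```bash
python3 -c "
from st import *
st(); print(ticket.job_done())"
```

```text
t 7.32 tcp [0.5444 0.0631 0.249 ] ty_yaw -4.6 tz [-0.015  0.    -1.   ] F [-0.1 -0.1 -0.7] gap 0.288 qd 0.002 q [0.06 0.35 1.82 0.   0.99 0.14]
the job is handed in; nothing more can be done
None
```

The red clip is off its stand and held squeezed open over the middle of the card's top edge, with one jaw on each side. I handed the job in at 7.3 s, and no verdict was reported.

**Last checks:**
- **Position:** the nose tips are about 16 mm below the card's top edge. The clip is square to the card to well under a degree and centred along the edge to within a few millimetres.
- **Contact:** the arm was still, and the wrist force was about 0.7 N, roughly the clip's own weight. I saw no sign of anything touching the card. I aimed past the other toys but did not re-measure where they stand.

**What disagreed:**
- **Clip tilt:** the clip sits about 0.05–0.08 rad tilted in the grip, with its noses about 4–5 mm toward +x of the TCP. I offset the arm to allow for that.
- **Nose height:** the noses measured 82–83 mm below the TCP, where the text says 85–88.
- **Card position:** the two camera views place the card about 2 mm apart in x, so the jaws are centred on it to about 3 mm. I estimate roughly 11 mm of room on each side.
- **Grip opening:** the gripper read about 25 mm, where 32 mm is given for fully squeezed bars. I judged the jaw spread from the pictures instead; they show it wide open, but I did not measure it.

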